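# Open the bayonet shaker pot and set it under the paint tap

### The arm

A 6-joint arm with a two-finger parallel gripper is mounted at the origin on the work surface. World frame = base frame: x ahead of the robot, y to its left, z up, the work surface at z = 0. Lengths are in m, angles in rad, forces in N, time in s.
With the tool pointing down it reaches from about 0.35 to 0.8 m from the base axis. Payload 7.3 kg.
Tool frame: the origin (TCP) lies midway between the tips of the shut fingers; the grasp point (between the pads) lies 19 mm behind it; z points along the fingers, y is the line along which they close (so a half turn about z gives the same grasp; the last joint's range is limited). The gripper opens to 85 mm and grips with 20 to 120 N. Pads are 22 mm wide; open, the fingers measure 114 mm over their backs; the gripper's body (76 mm by 85 mm) begins 54 mm behind the grasp point. The pads swing forward as they close: fully open they stand 13 mm farther back than shut.
Start: joints at [1.094, 0.342, 1.524, -0, 1.275, -0.146], TCP at [0.171, 0.497, 0.231] pointing down, gripper open.
Joint ranges: [-2.53, 2.53], [-0.77, 2.02], [0.04, 2.7], [-1, 4.14], [0.28, 2.66], [-3.11, 3.11]. Speed limits (rad/s): [2.57, 2.57, 3.14, 3.14, 3.14, 3.14].

### API

Orientations are given as a unit quaternion [w, x, y, z].
In Python, from station import robot gives the robot as it stands. The module is installed in compiled form; this text tells all that it offers.
- The arm moves only by the tool apply_moves, never from a script. Its argument "motion" is a list of rows, each an object with "dp": the shift along the tool's x, y, z in cm, a list of three; "angular": the turn, a rotation vector about the tool's x, y, z in degrees, a list of three; "gripper": the closure, from 0 (fully open) to 1 (shut). A call has 1 to 8 rows; each row is the pose to reach, as a shift and turn from the pose commanded when the call began, along the tool's axes at that moment; what a row does not reach only later rows make up. A row lasts 1/12 s, in which the tool goes at most 41.7 mm and 7.16 degrees, less where a joint would pass 70% of its speed; a pose out of reach is approached as far as the arm can. A call with a gripper value outside its range is refused whole. The fingers move at their own pace and stop on an object; the grip force is fixed at half the most. Time passes only in rows, so rows that repeat a pose let the fingers close. It gives the time, the measured TCP pose, the force, the opening and the grip force at its end, in the units of the state.
- robot.sense(): the state, without advancing time (a new reading comes with each control period).
- robot.get_image(name): name is "scene" or "top" or "wrist"; returns a dict with "image" (420x560x3 uint8, blue, green, red), "fx", "fy", "cx", "cy" (pixels), "rvec" (rotation vector, rad) and "tvec" (3), from world to camera coordinates, as OpenCV has them. Camera axes: x right, y down, z forward; pixel columns grow to the right and rows downward; lengths in m; the calibration is good to about 2 mm. A picture is of the moment at which its call begins. There is no depth.
- robot.close_job(): hands the job in; it is judged then, once.
The state is a dict: "clock": time; "joint_pos": joint angles; "joint_velocities": joint speeds; "joint_torque": joint torques, N m; "tool_pos": TCP position; "ee_rot": TCP orientation; "contact_force": force on the tool from outside, world axes, zero at the start; "wrist_torque": the same for the moment, N m; "opening": finger opening in m; "gripper_force": force on a finger pad.
Only numpy, scipy, OpenCV 4.12 (cv2) and the standard library are available. Lean on these libraries where they do the work, as an engineer would, in place of code of your own. Each camera call takes 0.05 s, during which the arm holds its last target. There are 200 camera calls.

### The job

Get the shaker pot ready for filling. Stand the closed pot in the square bench holder, press its cover down and, without forcing it, twist it a quarter turn anticlockwise to free it, and lay the cover right way up on the cardboard sheet; then carry the open pot over and set it upright on the drip tray with its mouth under the tap's spout. Keep the pot level so that the three loose mixing balls stay in it, set things down rather than dropping them, and leave the other things on the bench where they are.

Things in the scene. Friction and masses are not known exactly. Their poses are not given: they have to be found in the camera images.
- pot_mid (a point): Shaker pot, loose, 250 g and 3 balls of 33 g: aluminium cup, outer diameter 72, wall 4, height 84, on a square foot 84 x 84 x 10. This point is on its axis, 42 above its underside. Axes: z up, x and y square to the foot; the black side handle lies along -x. Two square steel bayonet studs, 6 thick, stand out of its wall at +x and -x, 70 above the underside, to 43 from the axis.
- pot_handle (a point): Middle of the pot's black side handle: an upright plate 12 thick (across y), 40 long (57 to 97 from the pot's axis), 36 to 76 above the pot's underside, joined to the cup by a low web. This point is 77 from the axis (along the pot's -x), 58 above the underside. Axes as the pot's. Pinch it across its thickness, from above; it is within reach of the fingers also when the pot stands in the holder.
- pot_foot (a point): Centre of the pot's underside; axes as the pot's.
- cover_grip (a point): Bayonet cover, loose, about 190 g, starting locked on the pot: round grey cap, diameter 88, skirt and top together 34 high, with an upright grip bar on top 52 long (along its x), 12 thick (y), 36 high. This point is in the bar, 20 above the cap's top face, 54 above the cover's lower edge; z up. The whole closed pot can be lifted by this bar.
- cover_foot (a point): Centre of the cover's lower edge; axes as the cover's. Locked: it is 60 above the pot's underside, the bar in line with the pot's handle; a spring inside pushes the cover up (5 N). To free it: press down 5 of its 6 travel (8 to 10 N), turn 90 degrees anticlockwise seen from above (70 to 110 will do; keep it down for the first 25; it does not turn unpressed: do not force it), lift straight up; 30 clears the rim.
- holder_floor (a point): Bench holder, fixed to the table: dark steel plate 140 (x) x 118 (y), with a square recess of 92 x 92 inside low walls (8 thick) whose tops stand 22 above the table. This point is the centre of the recess floor, 6 above the table; x and y square to the walls. The pot's foot goes in any of four ways round with about 4 play each side; the walls then stop the pot turning (after up to 6 degrees of play).
- card_top (a point): Cardboard sheet, fixed flat on the table, 130 x 130 x 3. This point is the centre of its top face; z up.
- tray_floor (a point): Steel drip tray of the paint tap, fixed: 180 x 180 outside, floor 4 above the table, rim wall 4 thick and 10 high. This point is the centre of its floor, straight below the spout. Axes: y points from the tray to the paint pail, which stands on a timber riser from 100 behind this point; keep the pot's handle off that side.
- spout (a point): Mouth of the tap's downward spout, 128 above the table, 124 above the tray floor; spout diameter about 26. The tap's pipe runs from it along the tray's +y at 165 above the table to the pail.
- ball0_center (a point): Loose steel mixing ball, diameter 20, inside the pot.
- ball1_center (a point): As ball0.
- ball2_center (a point): As ball0.
- pot: The pot, origin at the centre of its underside.
- cover: The cover, origin at the centre of its lower edge.
- tin: Bystander: open paint tin with a stirring stick, diameter 86, 110 high, stick to about 245.
- jar: Bystander: closed white jar, diameter 68, 105 high.
- cut_red: Bystander: red scalloped plywood cut-out, about 210 x 145 x 9.
- cut_blue: Bystander: blue cut-out, as the red.
- tin_lid: Bystander: flat steel tin lid, diameter 88, 6 high.
- brush: Bystander: paint brush lying down, 200 long.
Mind the look-alikes: they are no part of the job. Leave any purple look-alike of the pot alone. What is shaped like the cover but green or pink is not meant.

How it is judged:
By the outcome, as a careful person would: the job done as asked, in the order asked, and still so for the second after the job is handed in, with the robot touching nothing.
It also fails if it takes over 64 s, if anything falls off the work surface, if the arm or the gripper's body presses on something with over 40 N, if the wrist force passes 120 N, or if a joint passes its speed limit or range.

## Working session

There is one attempt and no reset: what is moved stays moved. The work goes in short steps, Python scripts to look and compute and a tool call to move; the robot and the scene stay as the last step left them, time stands still between calls to the robot, and variables do not carry over. Pictures are saved under pics/ and viewed, at most 10 in all, crops included, and the job is handed in when it is done.

Besides the shell and the picture viewer there is one more tool, called after "Request:" as name([rows], argument=value, ...), one row to a line, values as JSON. apply_moves: Moves the arm, as the interface text tells. Its arguments: {"type":"object","properties":{"motion":{"type":"array","items":{"type":"object","properties":{"dp":{"type":"array","items":{"type":"number"}},"angular":{"type":"array","items":{"type":"number"}},"gripper":{"type":"number"}}}}},"required":["motion"]}

```bash
mkdir -p pics; ls
python3 - <<'E'
from station import robot
import cv2,pickle
s=robot.sense();print(s)
d={}
for n in("scene","top"):
    d[n]=robot.get_image(n);cv2.imwrite(f"pics/{n}0.png",d[n]["image"])
    print(n,{k:v for k,v in d[n].items() if k!="image"})
pickle.dump(d,open("cal.pkl","wb"))
E
```

```text
pics
{'clock': 0.0, 'joint_pos': array([ 1.09401153e+00,  3.42724095e-01,  1.52502703e+00,  1.40196108e-05,
        1.27537834e+00, -1.46026574e-01]), 'joint_velocities': array([-0.00017118,  0.00078567,  0.00153985, -0.00082516, -0.00016471,
       -0.00061695]), 'joint_torque': array([ 1.02420112e-03, -4.33669388e+01, -2.46021312e+01, -1.53658320e-04,
        7.76424509e-03,  2.99401574e-05]), 'tool_pos': array([0.17030251, 0.4961895 , 0.23062174]), 'ee_rot': array([-2.41819016e-04,  1.64628253e-01,  9.86355386e-01, -7.29393093e-04]), 'contact_force': array([ 0.94082019,  0.18049303, -0.29941232]), 'wrist_torque': array([-0.0652342 , -0.01565201, -0.0006199 ]), 'gripper_force': 0.0, 'opening': 0.08533697923633371}
scene {'fx': 479.61611428886624, 'fy': 479.61611428886624, 'cx': 276.63231592534754, 'cy': 207.9676984671032, 'rvec': array([ 2.06478094,  1.3508114 , -0.53349525]), 'tvec': array([-0.18232502, -0.2879183 ,  1.75906377])}
top {'fx': 521.8905050737643, 'fy': 521.8905050737643, 'cx': 293.6077565382207, 'cy': 200.7429617974824, 'rvec': array([ 2.09929411, -2.16378401,  0.18640976]), 'tvec': array([-0.03121381,  0.51336447,  1.3015286 ])}
```

View pics/scene0.png

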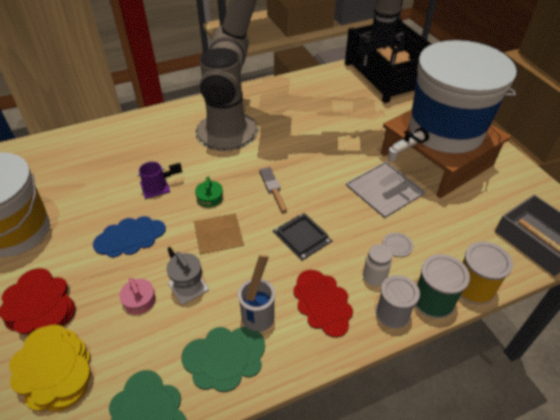

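View pics/top0.png

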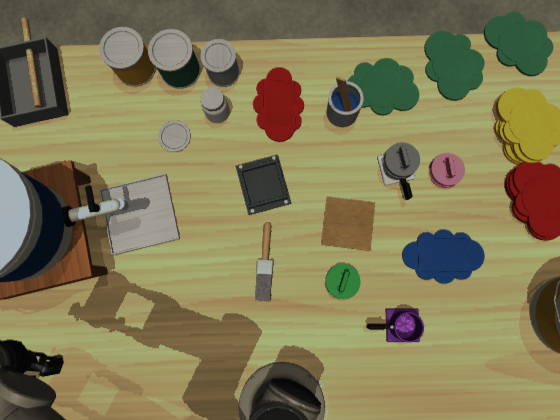

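```bash
cat > h.py <<'E'
import numpy as np,cv2,pickle
from station import robot
C=pickle.load(open("cal.pkl","rb"))
def KRt(d):
    return np.array([[d["fx"],0,d["cx"]],[0,d["fy"],d["cy"]],[0,0,1]]),cv2.Rodrigues(d["rvec"])[0],np.array(d["tvec"])
def back(d,uv,z):
    K,R,t=KRt(d);r=R.T@np.linalg.solve(K,[uv[0],uv[1],1.]);c=-R.T@t
    return (c+r*(z-c[2])/r[2])
def proj(d,P):
    K,R,t=KRt(d);return cv2.projectPoints(np.float64(P).reshape(-1,1,3),d["rvec"],d["tvec"],K,None)[0].reshape(-1,2)
E
python3 - <<'E'
from h import *
im=C["top"]["image"]
a=cv2.resize(im[140:260,95:300],None,fx=3.9,fy=3.9,interpolation=cv2.INTER_CUBIC)
b=cv2.resize(im[135:255,315:475],None,fx=4.9,fy=4.9,interpolation=cv2.INTER_CUBIC)
cv2.imwrite("pics/a.png",a);cv2.imwrite("pics/b.png",b);print(a.shape,b.shape)
for n,uv,z in[("cap",(402,161),.094),("holder",(264,185),.022),("card",(348,223),.003),("tray",(142,215),.01)]:print(n,back(C["top"],uv,z).round(3))
E
```

```text
(468, 800, 3) (588, 784, 3)
cap [ 0.597 -0.322  0.094]
holder [0.561 0.03  0.022]
card [ 0.455 -0.189  0.003]
tray [0.492 0.353 0.01 ]
```

View pics/a.png

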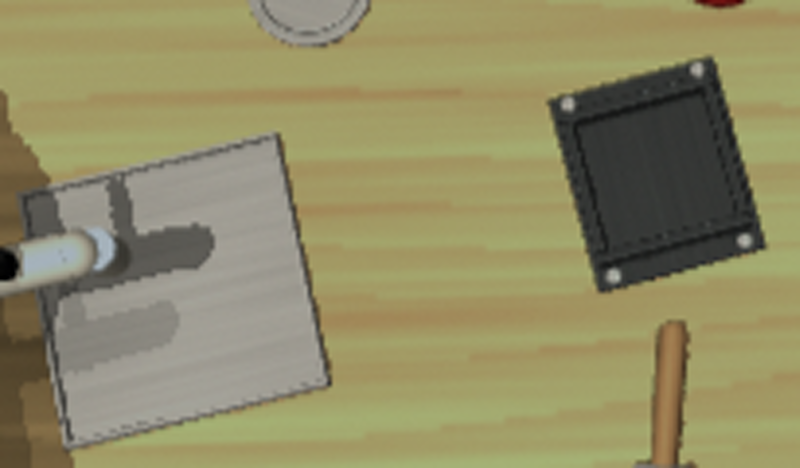

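View pics/b.png

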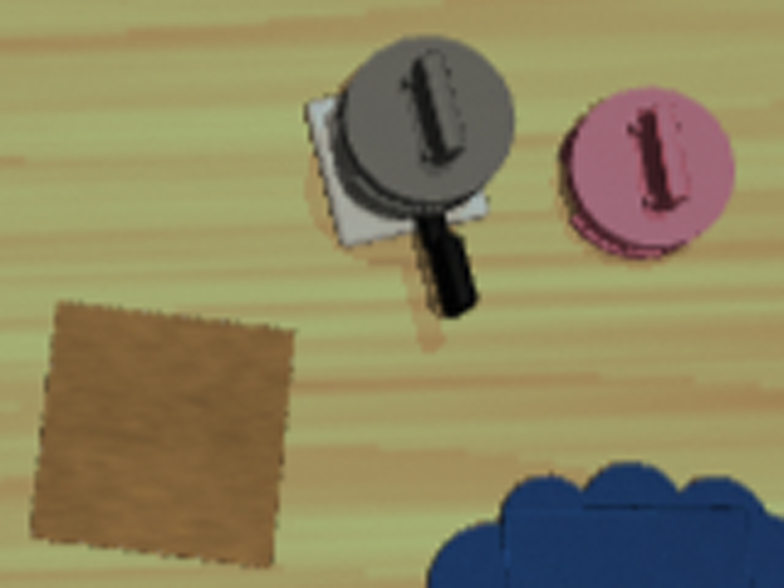

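Run:
```python
from h import *
d=C["top"]
def pts(L,s,o,z):
    return np.array([back(d,((x+.5)/s-.5+o[0],(y+.5)/s-.5+o[1]),z) for x,y in L])
def rep(n,P):
    print(n,P.mean(0).round(4),"edges",np.linalg.norm(np.roll(P,-1,0)-P,axis=1).round(4),"ang",np.degrees(np.arctan2(*(np.roll(P,-1,0)-P)[:,1::-1].T)).round(1))
A=(800/205,(95,140));B=(4.9,(315,135))
rep("holder",pts([(549,100),(712,57),(764,245),(600,292)],*A,.006))
rep("recess",pts([(577,124),(706,88),(745,216),(607,250)],*A,.022))
rep("tray",pts([(20,194),(278,134),(330,383),(68,447)],*A,.012))
rep("card",pts([(58,302),(296,330),(272,568),(32,538)],*B,.003))
F=pts([(305,103),(343,246),(489,212)],*B,.01);rep("foot",F);print((F[0]+F[2])/2)
print("cap",pts([(430,122)],*B,.094))
print("bar",pts([(425,55),(450,152),(461,148),(438,52)],*B,.13))
h=pts([(432,240),(460,308)],*B,.076);print("handle",h,np.degrees(np.arctan2(*(h[1]-h[0])[1::-1])))
print("spout",pts([(103,250)],*A,.165))
```

```text
holder [0.5671 0.034  0.006 ] edges [0.1161 0.1366 0.1156 0.1386] ang [ -76.5 -166.4  104.5   13.8]
recess [0.5661 0.0313 0.022 ] edges [0.091  0.0926 0.0955 0.0894] ang [ -75.7 -164.9  102.3   12.3]
tray [0.4963 0.3603 0.012 ] edges [0.1787 0.1757 0.178  0.1768] ang [ -78.2 -167.9  102.1   12.3]
card [ 0.4552 -0.1891  0.003 ] edges [0.1299 0.1299 0.129  0.1293] ang [-98.6 171.1  81.1  -8.5]
foot [ 0.5862 -0.3116  0.01  ] edges [0.0821 0.0822 0.1159] ang [-168.8  -78.5   56.4]
[ 0.60235583 -0.32234337  0.01      ]
cap [[ 0.60056254 -0.32328321  0.094     ]]
bar [[ 0.6261504  -0.31510072  0.13      ]
 [ 0.57588013 -0.32426551  0.13      ]
 [ 0.57775753 -0.32988048  0.13      ]
 [ 0.62750564 -0.32171919  0.13      ]]
handle [[ 0.54238186 -0.32415463  0.076     ]
 [ 0.50629518 -0.33618395  0.076     ]] -161.56444305833364
spout [[0.49640509 0.35819931 0.165     ]]
```

```bash
cat >> h.py <<'E'
from scipy.spatial.transform import Rotation as Ro
def state():
    s=robot.sense();q=s["ee_rot"];R=Ro.from_quat([q[1],q[2],q[3],q[0]]).as_matrix()
    return s,R
def go(*targets):
    """targets: (x,y,z,yawdeg of tool x); prints shift/turn from the present pose for each"""
    s,R=state();p=s["tool_pos"]
    print("t",round(s["clock"],2),"p",p.round(4),"yaw",np.degrees(np.arctan2(R[1,0],R[0,0])).round(2),"tilt",(R[:2,2]).round(4),"F",s["contact_force"].round(1),"T",s["wrist_torque"].round(2),"op",round(s["opening"],4),"gf",round(s["gripper_force"],1))
    for x,y,z,w in targets:
        c,n=np.cos(np.radians(w)),np.sin(np.radians(w))
        D=np.array([[c,n,0],[n,-c,0],[0,0,-1]])
        print("->",(R.T@(np.array([x,y,z])-p)*100).round(2),np.degrees(Ro.from_matrix(R.T@D).as_rotvec()).round(1))
E
python3 -c "
from h import *
print(back(C['top'],(345,100),.11))
go((.42,-.1,.25,11),(.6015,-.3225,.2,11))"
```

```text
[ 0.75610996 -0.18458937  0.11      ]
t 0.1 p [0.1703 0.4962 0.2307] yaw 161.05 tilt [-0.0006 -0.0013] F [ 0.2 -0.5 -0.6] T [-0.06  0.04 -0.02] op 0.0849 gf 0.0
-> [-42.98 -48.28  -1.87] [-0.0e+00  1.0e-01  1.5e+02]
-> [-67.37 -63.43   3.15] [-0.0e+00  1.0e-01  1.5e+02]
```

Request:
apply_moves([
  {"dp": [-2,-2.2,-0.1],"angular": [0,0,7],"gripper": 0},
  {"dp": [-5,-5.5,-0.3],"angular": [0,0,14],"gripper": 0},
  {"dp": [-8,-9,-0.5],"angular": [0,0,21],"gripper": 0},
  {"dp": [-11,-12,-0.7],"angular": [0,0,28],"gripper": 0},
  {"dp": [-14,-15,-0.9],"angular": [0,0,35],"gripper": 0},
  {"dp": [-17,-18,-1.1],"angular": [0,0,42],"gripper": 0},
  {"dp": [-20,-21,-1.3],"angular": [0,0,49],"gripper": 0},
  {"dp": [-23,-24,-1.5],"angular": [0,0,56],"gripper": 0},
])

```text
clock: 0.77
tool_pos: [0.3051, 0.2033, 0.2458]
ee_rot: [-0.0, 0.611, 0.792, 0.0]
contact_force: [1.8, -0.6, 0.3]
opening: 0.0856
gripper_force: 0.0
```

```bash
python3 -c "
from h import *
go((.42,-.1,.25,11),(.6015,-.3225,.2,11))"
```

```text
t 0.77 p [0.3051 0.2033 0.2458] yaw 104.74 tilt [0.     0.0001] F [ 1.8 -0.6  0.3] T [-0.04 -0.04 -0.  ] op 0.0856 gf 0.0
-> [-32.26   3.4   -0.42] [-0.  -0.  93.7]
-> [-58.39  15.29   4.58] [-0.  -0.  93.7]
```

Request:
apply_moves([
  {"dp": [-4,0.4,-0.1],"angular": [0,0,7],"gripper": 0},
  {"dp": [-8,0.8,-0.1],"angular": [0,0,14],"gripper": 0},
  {"dp": [-12,1.2,-0.2],"angular": [0,0,21],"gripper": 0},
  {"dp": [-16,1.6,-0.2],"angular": [0,0,28],"gripper": 0},
  {"dp": [-20,2,-0.3],"angular": [0,0,35],"gripper": 0},
  {"dp": [-24,2.4,-0.3],"angular": [0,0,42],"gripper": 0},
  {"dp": [-28,2.8,-0.4],"angular": [0,0,49],"gripper": 0},
  {"dp": [-32,3.3,-0.4],"angular": [0,0,56],"gripper": 0},
])

```text
clock: 1.43
tool_pos: [0.42, -0.0974, 0.2497]
ee_rot: [-0.0, 0.911, 0.412, 0.0]
contact_force: [0.8, 0.8, 0.3]
opening: 0.0852
gripper_force: 0.0
```

```bash
python3 -c "
from h import *
go((.6015,-.3225,.2,11))"
```

```text
t 1.43 p [ 0.42   -0.0974  0.2497] yaw 48.66 tilt [-0.      0.0003] F [0.8 0.8 0.3] T [ 0.06 -0.05  0.03] op 0.0852 gf 0.0
-> [-4.91 28.5   4.97] [-0.  -0.  37.7]
```

Request:
apply_moves([
  {"dp": [-0.7,4,0.7],"angular": [0,0,7],"gripper": 0},
  {"dp": [-1.4,8,1.4],"angular": [0,0,14],"gripper": 0},
  {"dp": [-2.1,12,2.1],"angular": [0,0,21],"gripper": 0},
  {"dp": [-2.8,16,2.8],"angular": [0,0,28],"gripper": 0},
  {"dp": [-3.4,20,3.5],"angular": [0,0,34],"gripper": 0},
  {"dp": [-4.1,24,4.2],"angular": [0,0,37.7],"gripper": 0},
  {"dp": [-4.7,27.4,4.8],"angular": [0,0,37.7],"gripper": 0},
  {"dp": [-4.9,28.4,5],"angular": [0,0,37.7],"gripper": 0},
])

```text
clock: 2.1
tool_pos: [0.6035, -0.322, 0.1964]
ee_rot: [-0.0, 0.995, 0.098, -0.001]
contact_force: [-1.4, 0.2, -0.3]
opening: 0.0853
gripper_force: 0.0
```

Run:
```python
from h import *
d=robot.get_image("wrist");cv2.imwrite("pics/w1.png",d["image"]);pickle.dump(d,open("w1.pkl","wb"))
go((.6015,-.3225,.1,11))
c,n=np.cos(np.radians(11)),np.sin(np.radians(11))
print(proj(d,[[.6015+s*.026*c,-.3225+s*.026*n,.13] for s in(-1,1)]))
```

```text
t 2.15 p [ 0.6032 -0.3217  0.1961] yaw 11.21 tilt [-0.0025  0.0012] F [-2.5  0.5 -0.8] T [-0.01  0.04  0.01] op 0.0857 gf 0.0
-> [-0.16  0.06  9.61] [-0.1  0.1  0.2]
[[273.16600875 272.52601068]
 [273.41191077 193.85442499]]
```

View pics/w1.png

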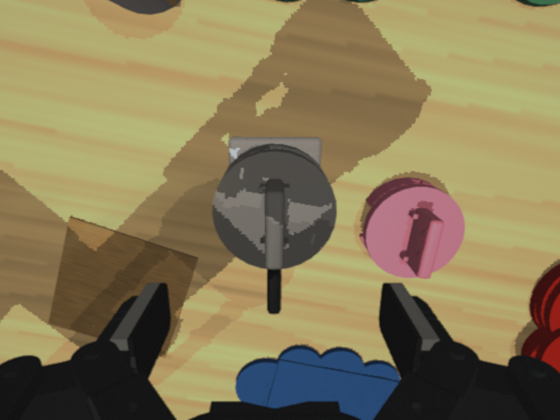

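Run:
```python
from h import *
d=pickle.load(open("w1.pkl","rb"))
K,R,t=KRt(d);print("cam",-R.T@t,"axis",R[2])
print(back(d,(274.5,207),.094),back(d,(274,187),.13),back(d,(275,248),.13),back(d,(274.5,313),.076))
for u in((231,137),(321,137)):print(back(d,u,.01))
print(back(d,(214,207),.094),back(d,(336,207),.094))
```

```text
cam [ 0.68565438 -0.30642679  0.33893373] axis [-0.31429964 -0.06248655 -0.9472651 ]
[ 0.60767585 -0.32205694  0.094     ] [ 0.6311918  -0.31706751  0.13      ] [ 0.59292453 -0.32527937  0.13      ] [ 0.51081921 -0.34129332  0.076     ]
[ 0.63730977 -0.27699136  0.01      ]
[ 0.65279877 -0.35509576  0.01      ]
[ 0.59942644 -0.28045197  0.094     ] [ 0.61606207 -0.36435191  0.094     ]
```

Request:
apply_moves([
  {"dp": [0,0,3],"angular": [0,0,0],"gripper": 0},
  {"dp": [0.1,0.1,6],"angular": [0,0,0],"gripper": 0},
  {"dp": [0.1,0.1,8.5],"angular": [0,0,0],"gripper": 0},
  {"dp": [0.1,0.1,9.6],"angular": [0,0,0],"gripper": 0},
  {"dp": [0.1,0.1,9.6],"angular": [0,0,0],"gripper": 0.5},
  {"dp": [0.1,0.1,9.6],"angular": [0,0,0],"gripper": 1},
  {"dp": [0.1,0.1,9.6],"angular": [0,0,0],"gripper": 1},
  {"dp": [0.1,0.1,9.6],"angular": [0,0,0],"gripper": 1},
])

```text
clock: 2.82
tool_pos: [0.6045, -0.3197, 0.1061]
ee_rot: [0.001, 0.995, 0.099, 0.002]
contact_force: [-0.1, 0.7, 0.3]
opening: 0.0386
gripper_force: 0.0
```

Request:
apply_moves([
  {"dp": [0,0,0],"angular": [0,0,0],"gripper": 1},
  {"dp": [0,0,0],"angular": [0,0,0],"gripper": 1},
  {"dp": [0,0,0],"angular": [0,0,0],"gripper": 1},
])

```text
clock: 3.07
tool_pos: [0.6042, -0.3202, 0.1051]
ee_rot: [0.001, 0.995, 0.099, 0.001]
contact_force: [0.6, -2.7, 3.2]
opening: 0.0106
gripper_force: 62.6
```

Run:
```python
from h import *
go((.604,-.3225,.2,11))
```

```text
t 3.07 p [ 0.6042 -0.3202  0.1051] yaw 11.35 tilt [ 0.0024 -0.0024] F [ 0.6 -2.7  3.2] T [-0.42 -0.12  0.03] op 0.0106 gf 62.6
-> [-0.05  0.25 -9.49] [ 0.2 -0.1  0.3]
```

Request:
apply_moves([
  {"dp": [0,0,-0.5],"angular": [0,0,0],"gripper": 1},
  {"dp": [0,0,-1.5],"angular": [0,0,0],"gripper": 1},
  {"dp": [0,0,-3],"angular": [0,0,0],"gripper": 1},
  {"dp": [0,0,-4.5],"angular": [0,0,0],"gripper": 1},
  {"dp": [0,0,-5.5],"angular": [0,0,0],"gripper": 1},
  {"dp": [0,0,-6],"angular": [0,0,0],"gripper": 1},
  {"dp": [0,0,-6],"angular": [0,0,0],"gripper": 1},
  {"dp": [0,0,-6],"angular": [0,0,0],"gripper": 1},
])

```text
clock: 3.73
tool_pos: [0.6033, -0.3189, 0.1632]
ee_rot: [-0.0, 0.995, 0.099, -0.0]
contact_force: [0.2, -0.1, -6.6]
opening: 0.0108
gripper_force: 61.4
```

Run:
```python
from h import *
d=robot.get_image("scene");cv2.imwrite("pics/s2.png",cv2.resize(d["image"][130:330,80:380],None,fx=2.5,fy=2.5,interpolation=cv2.INTER_CUBIC))
go((.567,.033,.165,14))
```

```text
t 3.78 p [ 0.6031 -0.3188  0.1627] yaw 11.35 tilt [-0.0016  0.0013] F [ 0.5  0.3 -5.6] T [ 0.01  0.   -0.01] op 0.011 gf 61.4
-> [  3.39 -35.21  -0.18] [-0.1  0.1 -2.7]
```

View pics/s2.png

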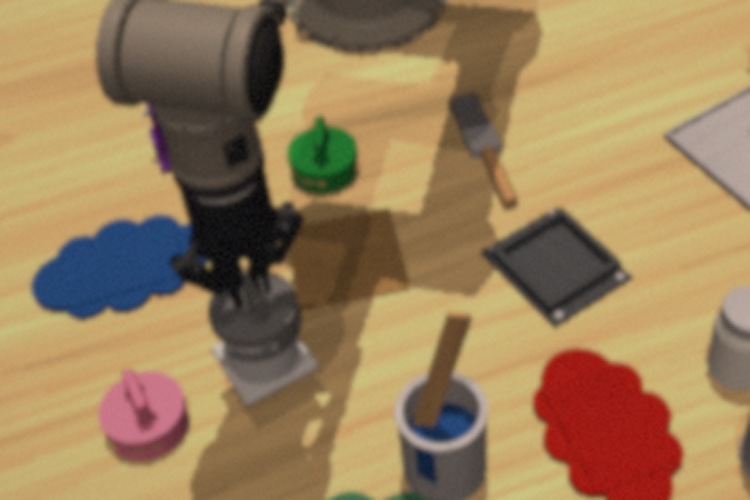

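Request:
apply_moves([
  {"dp": [0.1,-1,0],"angular": [0,0,0],"gripper": 1},
  {"dp": [0.3,-3,0],"angular": [0,0,-0.5],"gripper": 1},
  {"dp": [0.6,-6,0],"angular": [0,0,-1],"gripper": 1},
  {"dp": [0.9,-9,0],"angular": [0,0,-1.5],"gripper": 1},
  {"dp": [1.2,-12,0],"angular": [0,0,-2],"gripper": 1},
  {"dp": [1.5,-15,0],"angular": [0,0,-2.5],"gripper": 1},
  {"dp": [1.7,-18,0],"angular": [0,0,-2.7],"gripper": 1},
  {"dp": [2,-21,0],"angular": [0,0,-2.7],"gripper": 1},
])

```text
clock: 4.45
tool_pos: [0.5807, -0.1071, 0.1631]
ee_rot: [-0.001, 0.992, 0.122, -0.001]
contact_force: [0.4, 0.6, -5.3]
opening: 0.011
gripper_force: 61.4
```

Request:
apply_moves([
  {"dp": [0.1,-3,0],"angular": [0,0,0],"gripper": 1},
  {"dp": [0.2,-6,0],"angular": [0,0,0],"gripper": 1},
  {"dp": [0.4,-9,0],"angular": [0,0,0],"gripper": 1},
  {"dp": [0.5,-11,0],"angular": [0,0,0],"gripper": 1},
  {"dp": [0.6,-12.5,0],"angular": [0,0,0],"gripper": 1},
  {"dp": [0.7,-13.5,0],"angular": [0,0,0],"gripper": 1},
  {"dp": [0.7,-14,0],"angular": [0,0,0],"gripper": 1},
  {"dp": [0.7,-14,0],"angular": [0,0,0],"gripper": 1},
])

```text
clock: 5.12
tool_pos: [0.5542, 0.029, 0.1636]
ee_rot: [-0.0, 0.992, 0.123, -0.0]
contact_force: [-0.3, -0.0, -5.8]
opening: 0.0106
gripper_force: 61.4
```

Run:
```python
from h import *
d=robot.get_image("wrist");pickle.dump(d,open("w2.pkl","wb"));cv2.imwrite("pics/w2.png",d["image"])
go((.567,.033,.165,14))
```

```text
t 5.17 p [0.5545 0.0281 0.1636] yaw 14.08 tilt [-0.0001 -0.0002] F [ 0.4  0.1 -6. ] T [-0.01 -0.01  0.02] op 0.0107 gf 61.3
-> [ 1.33 -0.17 -0.14] [0.  0.  0.1]
```

View pics/w2.png

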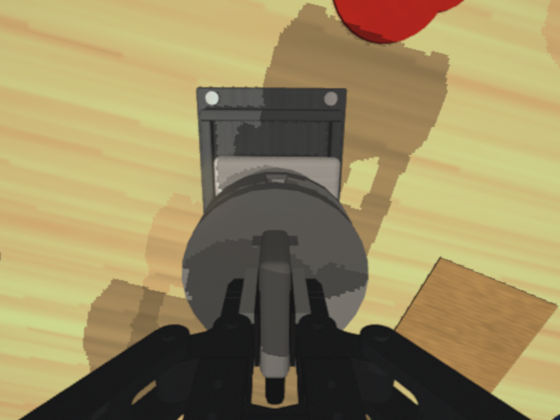

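Run:
```python
from h import *
d=pickle.load(open("w2.pkl","rb"))
w=np.radians(14);ex=np.array([np.cos(w),np.sin(w)]);ey=np.array([-ex[1],ex[0]])
p=np.array([.5545,.0281])
f=lambda u,z:(lambda q:np.array([(q-p)@ex,(q-p)@ey]).round(4))(back(d,u,z)[:2])
a,b=f((196.5,88),.006),f((346.5,88),.006);print("plate",a,b,"centre",(a+b)/2-[.07,0])
a,b=f((215.5,157),.0686),f((340.5,157),.0686);print("foot",a,b,"centre",(a+b)/2-[.042,0])
print("rear wall top edges",f((205,112),.022),f((344,112),.022),f((205,121),.022))
```

```text
plate [0.083  0.0606] [ 0.0833 -0.0557] centre [0.01315 0.00245]
foot [0.0406 0.0385] [ 0.0408 -0.0428] centre [-0.0013  -0.00215]
rear wall top edges [0.0661 0.0521] [ 0.0663 -0.0519] [0.0595 0.0525]
```

Request:
apply_moves([
  {"dp": [0.7,-0.1,0],"angular": [0,0,0],"gripper": 1},
  {"dp": [1.3,-0.3,0.5],"angular": [0,0,0],"gripper": 1},
  {"dp": [1.4,-0.3,1.5],"angular": [0,0,0],"gripper": 1},
  {"dp": [1.4,-0.3,2.5],"angular": [0,0,0],"gripper": 1},
  {"dp": [1.4,-0.3,3],"angular": [0,0,0],"gripper": 1},
  {"dp": [1.4,-0.3,3],"angular": [0,0,0],"gripper": 1},
  {"dp": [1.4,-0.3,3],"angular": [0,0,0],"gripper": 1},
])

```text
clock: 5.75
tool_pos: [0.567, 0.0342, 0.1329]
ee_rot: [-0.0, 0.993, 0.122, -0.001]
contact_force: [0.6, 0.6, -5.7]
opening: 0.0107
gripper_force: 61.4
```

Run:
```python
from h import *
d=robot.get_image("wrist");pickle.dump(d,open("w3.pkl","wb"));cv2.imwrite("pics/w3.png",cv2.resize(d["image"][50:250,150:400],None,fx=3,fy=3,interpolation=cv2.INTER_CUBIC))
go((.567,.033,.165,14))
```

```text
t 5.8 p [0.5675 0.0343 0.1336] yaw 14.04 tilt [-0.0004  0.0001] F [ 0.  -0.8 -6.7] T [ 0.02 -0.02  0.03] op 0.0108 gf 61.4
-> [-0.08  0.11 -3.14] [-0.  0.  0.]
```

View pics/w3.png

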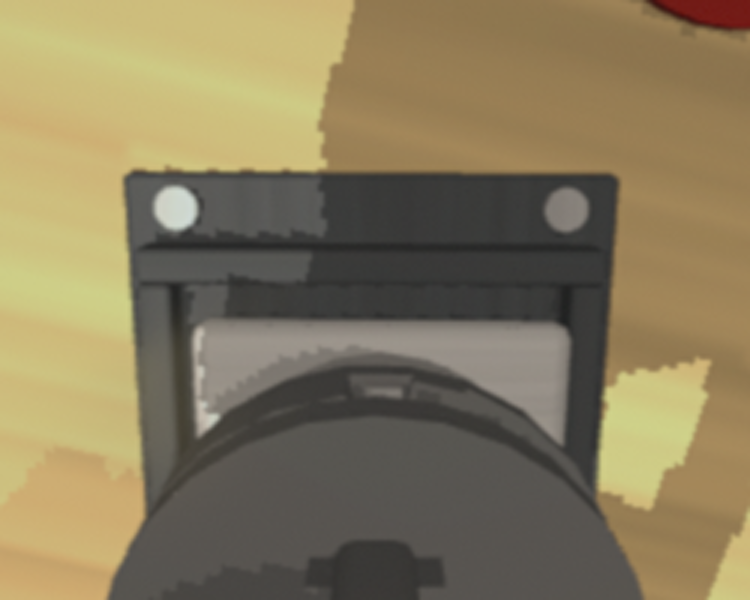

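Run:
```python
from h import *
d=pickle.load(open("w3.pkl","rb"))
w=np.radians(14);ex=np.array([np.cos(w),np.sin(w)]);ey=np.array([-ex[1],ex[0]])
p=np.array([.5675,.0343])
def f(x,y,z):
    q=back(d,((x+.5)/3-.5+150,(y+.5)/3-.5+50),z)[:2];return np.array([(q-p)@ex,(q-p)@ey]).round(4)
print("plate",f(126,175,.006),f(617,176,.006))
print("wall out",f(137,285,.022),f(607,285,.022),"in",f(172,285,.022),f(575,285,.022))
print("foot",f(193,321,.038),f(571,321,.038))
```

```text
plate [0.0692 0.0577] [ 0.0691 -0.0581]
wall out [0.0458 0.0535] [ 0.0459 -0.0541] in [0.0458 0.0455] [ 0.0458 -0.0467]
foot [0.0404 0.0385] [ 0.0404 -0.0434]
```

Request:
apply_moves([
  {"dp": [0,-0.1,0],"angular": [0,0,0],"gripper": 1},
  {"dp": [0,-0.15,0.4],"angular": [0,0,0],"gripper": 1},
  {"dp": [0,-0.15,0.9],"angular": [0,0,0],"gripper": 1},
  {"dp": [0,-0.15,1.4],"angular": [0,0,0],"gripper": 1},
  {"dp": [0,-0.15,1.8],"angular": [0,0,0],"gripper": 1},
  {"dp": [0,-0.15,2.0],"angular": [0,0,0],"gripper": 1},
  {"dp": [0,-0.15,2.1],"angular": [0,0,0],"gripper": 1},
  {"dp": [0,-0.15,2.1],"angular": [0,0,0],"gripper": 1},
])

```text
clock: 6.47
tool_pos: [0.567, 0.0359, 0.1124]
ee_rot: [-0.0, 0.992, 0.122, -0.0]
contact_force: [-0.4, 0.8, -6.1]
opening: 0.0109
gripper_force: 61.4
```

Request:
apply_moves([
  {"dp": [0,0,0.1],"angular": [0,0,0],"gripper": 1},
  {"dp": [0,0,0.2],"angular": [0,0,0],"gripper": 1},
  {"dp": [0,0,0.2],"angular": [0,0,0],"gripper": 1},
  {"dp": [0,0,0.2],"angular": [0,0,0],"gripper": 1},
])

```text
clock: 6.8
tool_pos: [0.5674, 0.0357, 0.1112]
ee_rot: [0.0, 0.992, 0.122, 0.0]
contact_force: [-0.2, -0.5, -3.6]
opening: 0.0109
gripper_force: 61.7
```

Request:
apply_moves([
  {"dp": [0,0,0.1],"angular": [0,0,0],"gripper": 1},
  {"dp": [0,0,0.2],"angular": [0,0,0],"gripper": 1},
  {"dp": [0,0,0.3],"angular": [0,0,0],"gripper": 1},
  {"dp": [0,0,0.3],"angular": [0,0,0],"gripper": 1},
])

```text
clock: 7.13
tool_pos: [0.5676, 0.0356, 0.1084]
ee_rot: [0.0, 0.992, 0.122, 0.001]
contact_force: [-2.3, -2.0, 5.7]
opening: 0.0107
gripper_force: 63.0
```

Request:
apply_moves([
  {"dp": [0,0,0.1],"angular": [0,0,0],"gripper": 1},
  {"dp": [0,0,0.2],"angular": [0,0,0],"gripper": 1},
  {"dp": [0,0,0.2],"angular": [0,0,0],"gripper": 1},
  {"dp": [0,0,0.2],"angular": [0,0,0],"gripper": 1},
])

```text
clock: 7.47
tool_pos: [0.5676, 0.0356, 0.1065]
ee_rot: [0.0, 0.992, 0.122, 0.001]
contact_force: [-2.1, -1.9, 6.2]
opening: 0.0108
gripper_force: 63.2
```

Request:
apply_moves([
  {"dp": [0,0,0.1],"angular": [0,0,0],"gripper": 1},
  {"dp": [0,0,0.15],"angular": [0,0,0],"gripper": 1},
  {"dp": [0,0,0.15],"angular": [0,0,0],"gripper": 1},
  {"dp": [0,0,0.15],"angular": [0,0,0],"gripper": 1},
])

```text
clock: 7.8
tool_pos: [0.5676, 0.0356, 0.1052]
ee_rot: [0.0, 0.992, 0.122, 0.001]
contact_force: [-1.3, -2.1, 7.0]
opening: 0.0109
gripper_force: 63.3
```

Request:
apply_moves([
  {"dp": [0,0,0.05],"angular": [0,0,0],"gripper": 1},
  {"dp": [0,0,0.08],"angular": [0,0,0],"gripper": 1},
  {"dp": [0,0,0.08],"angular": [0,0,0],"gripper": 1},
  {"dp": [0,0,0.08],"angular": [0,0,0],"gripper": 1},
])

```text
clock: 8.13
tool_pos: [0.5676, 0.0357, 0.105]
ee_rot: [0.0, 0.992, 0.122, 0.001]
contact_force: [-2.9, -2.1, 11.6]
opening: 0.011
gripper_force: 63.9
```

Request:
apply_moves([
  {"dp": [0,0,-0.05],"angular": [0,0,0],"gripper": 1},
  {"dp": [0,0,-0.05],"angular": [0,0,-2],"gripper": 1},
  {"dp": [0,0,-0.05],"angular": [0,0,-4],"gripper": 1},
  {"dp": [0,0,-0.05],"angular": [0,0,-6],"gripper": 1},
  {"dp": [0,0,-0.05],"angular": [0,0,-8],"gripper": 1},
  {"dp": [0,0,-0.05],"angular": [0,0,-10],"gripper": 1},
  {"dp": [0,0,-0.05],"angular": [0,0,-10],"gripper": 1},
])

```text
clock: 8.72
tool_pos: [0.5683, 0.0362, 0.1052]
ee_rot: [0.0, 0.978, 0.209, 0.002]
contact_force: [-0.8, -0.1, 7.3]
opening: 0.0108
gripper_force: 63.3
```

Run:
```python
from h import *
go()
```

```text
t 8.72 p [0.5683 0.0362 0.1052] yaw 24.13 tilt [0.0034 0.0007] F [-0.8 -0.1  7.3] T [ 0.13  0.2  -0.04] op 0.0108 gf 63.3
```

Torque is tiny; keep turning.

Request:
apply_moves([
  {"dp": [0,0,0],"angular": [0,0,-3],"gripper": 1},
  {"dp": [0,0,0],"angular": [0,0,-6],"gripper": 1},
  {"dp": [0,0,0],"angular": [0,0,-9],"gripper": 1},
  {"dp": [0,0,0],"angular": [0,0,-12],"gripper": 1},
  {"dp": [0,0,0],"angular": [0,0,-15],"gripper": 1},
  {"dp": [0,0,0],"angular": [0,0,-18],"gripper": 1},
  {"dp": [0,0,0],"angular": [0,0,-20],"gripper": 1},
  {"dp": [0,0,0],"angular": [0,0,-20],"gripper": 1},
])

```text
clock: 9.38
tool_pos: [0.5683, 0.0363, 0.1052]
ee_rot: [0.0, 0.927, 0.376, 0.002]
contact_force: [-0.5, 0.1, 7.6]
opening: 0.0108
gripper_force: 63.4
```

Run:
```python
from h import *
go()
```

```text
t 9.38 p [0.5683 0.0363 0.1052] yaw 44.13 tilt [0.0034 0.0008] F [-0.5  0.1  7.6] T [ 0.19  0.18 -0.13] op 0.0108 gf 63.4
```

Request:
apply_moves([
  {"dp": [0,0,0],"angular": [0,0,-4],"gripper": 1},
  {"dp": [0,0,0],"angular": [0,0,-8],"gripper": 1},
  {"dp": [0,0,0],"angular": [0,0,-12],"gripper": 1},
  {"dp": [0,0,0],"angular": [0,0,-16],"gripper": 1},
  {"dp": [0,0,0],"angular": [0,0,-20],"gripper": 1},
  {"dp": [0,0,0],"angular": [0,0,-24],"gripper": 1},
  {"dp": [0,0,0],"angular": [0,0,-28],"gripper": 1},
  {"dp": [0,0,0],"angular": [0,0,-32],"gripper": 1},
])

```text
clock: 10.05
tool_pos: [0.5677, 0.0364, 0.105]
ee_rot: [0.0, 0.787, 0.617, 0.001]
contact_force: [-1.6, 1.1, 7.4]
opening: 0.0108
gripper_force: 63.5
```

Run:
```python
from h import *
go()
```

```text
t 10.05 p [0.5677 0.0364 0.105 ] yaw 76.21 tilt [0.0019 0.0009] F [-1.6  1.1  7.4] T [ 0.23  0.48 -0.18] op 0.0108 gf 63.5
```

Request:
apply_moves([
  {"dp": [0,0,0],"angular": [0,0,-4],"gripper": 1},
  {"dp": [0,0,0],"angular": [0,0,-8],"gripper": 1},
  {"dp": [0,0,0],"angular": [0,0,-12],"gripper": 1},
  {"dp": [0,0,0],"angular": [0,0,-16],"gripper": 1},
  {"dp": [0,0,0],"angular": [0,0,-20],"gripper": 1},
  {"dp": [0,0,0],"angular": [0,0,-24],"gripper": 1},
  {"dp": [0,0,0],"angular": [0,0,-28],"gripper": 1},
  {"dp": [0,0,0],"angular": [0,0,-31],"gripper": 1},
])

```text
clock: 10.72
tool_pos: [0.5671, 0.037, 0.105]
ee_rot: [-0.0, 0.593, 0.805, 0.001]
contact_force: [-4.2, 3.6, 9.7]
opening: 0.0106
gripper_force: 63.8
```

Request:
apply_moves([
  {"dp": [0,0,-0.2],"angular": [0,0,0],"gripper": 1},
  {"dp": [0,0,-0.5],"angular": [0,0,0],"gripper": 1},
  {"dp": [0,0,-0.8],"angular": [0,0,0],"gripper": 1},
  {"dp": [0,0,-1.1],"angular": [0,0,0],"gripper": 1},
  {"dp": [0,0,-1.1],"angular": [0,0,0],"gripper": 1},
])

```text
clock: 11.13
tool_pos: [0.5669, 0.0361, 0.1151]
ee_rot: [-0.0, 0.595, 0.804, 0.0]
contact_force: [-1.5, 4.1, -0.1]
opening: 0.0111
gripper_force: 62.3
```

Run:
```python
from h import *
go()
```

```text
t 11.13 p [0.5669 0.0361 0.1151] yaw 107.03 tilt [-0.0006  0.0005] F [-1.5  4.1 -0.1] T [ 0.83  0.51 -0.07] op 0.0111 gf 62.3
```

Request:
apply_moves([
  {"dp": [0,0,-0.5],"angular": [0,0,0],"gripper": 1},
  {"dp": [0,0,-1],"angular": [0,0,0],"gripper": 1},
  {"dp": [0,0,-1.5],"angular": [0,0,0],"gripper": 1},
  {"dp": [0,0,-2],"angular": [0,0,0],"gripper": 1},
  {"dp": [0,0,-2.5],"angular": [0,0,0],"gripper": 1},
  {"dp": [0,0,-2.5],"angular": [0,0,0],"gripper": 1},
])

```text
clock: 11.63
tool_pos: [0.5684, 0.0355, 0.1416]
ee_rot: [0.002, 0.595, 0.804, 0.001]
contact_force: [-0.4, -1.0, -1.6]
opening: 0.0111
gripper_force: 61.9
```

Run:
```python
from h import *
go()
```

```text
t 11.63 p [0.5684 0.0355 0.1416] yaw 107.04 tilt [ 0.0037 -0.0005] F [-0.4 -1.  -1.6] T [ 0.02  0.01 -0.02] op 0.0111 gf 61.9
```

Run:
```python
from h import *
go((.4552,-.1891,.17,98.6),(.4552,-.1891,.05,98.6))
print(back(C["top"],(342,281),.034))
```

```text
t 11.63 p [0.5684 0.0355 0.1416] yaw 107.04 tilt [ 0.0037 -0.0005] F [-0.4 -1.  -1.6] T [ 0.02  0.01 -0.02] op 0.0111 gf 61.9
-> [-18.16 -17.39  -2.87] [0.2 0.1 8.4]
-> [-18.14 -17.44   9.13] [0.2 0.1 8.4]
[ 0.30416796 -0.16298805  0.034     ]
```

Request:
apply_moves([
  {"dp": [0,0,-1.5],"angular": [0,0,0],"gripper": 1},
  {"dp": [-0.5,-0.5,-3],"angular": [0,0,0],"gripper": 1},
  {"dp": [-2.5,-2.4,-3],"angular": [0,0,1],"gripper": 1},
  {"dp": [-5,-4.8,-3],"angular": [0,0,3],"gripper": 1},
  {"dp": [-7.5,-7.2,-3],"angular": [0,0,5],"gripper": 1},
  {"dp": [-10,-9.6,-3],"angular": [0,0,7],"gripper": 1},
  {"dp": [-12.5,-12,-3],"angular": [0,0,8.4],"gripper": 1},
  {"dp": [-15,-14.4,-3],"angular": [0,0,8.4],"gripper": 1},
])

```text
clock: 12.3
tool_pos: [0.4728, -0.1513, 0.1704]
ee_rot: [0.001, 0.652, 0.758, 0.0]
contact_force: [0.2, -0.4, -3.4]
opening: 0.0105
gripper_force: 61.9
```

Run:
```python
from h import *
go((.4552,-.1891,.06,98.6))
```

```text
t 12.3 p [ 0.4728 -0.1513  0.1704] yaw 98.59 tilt [ 0.0013 -0.0009] F [ 0.2 -0.4 -3.4] T [-0.04 -0.02 -0.03] op 0.0105 gf 61.9
-> [-3.46 -2.32 11.04] [ 0.1  0.1 -0. ]
```

Request:
apply_moves([
  {"dp": [-2,-1.4,1],"angular": [0,0,0],"gripper": 1},
  {"dp": [-3,-2,3],"angular": [0,0,0],"gripper": 1},
  {"dp": [-3.4,-2.3,5.5],"angular": [0,0,0],"gripper": 1},
  {"dp": [-3.4,-2.3,8],"angular": [0,0,0],"gripper": 1},
  {"dp": [-3.4,-2.3,10],"angular": [0,0,0],"gripper": 1},
  {"dp": [-3.4,-2.3,11],"angular": [0,0,0],"gripper": 1},
  {"dp": [-3.4,-2.3,11.2],"angular": [0,0,0],"gripper": 1},
  {"dp": [-3.4,-2.3,11.2],"angular": [0,0,0],"gripper": 1},
])

```text
clock: 12.97
tool_pos: [0.4561, -0.1869, 0.058]
ee_rot: [-0.0, 0.652, 0.758, -0.0]
contact_force: [-1.0, -0.3, -1.4]
opening: 0.0109
gripper_force: 61.8
```

Run:
```python
from h import *
go((.4552,-.1891,.048,98.6))
```

```text
t 12.97 p [ 0.4561 -0.1869  0.058 ] yaw 98.66 tilt [-0.  0.] F [-1.  -0.3 -1.4] T [0.04 0.04 0.02] op 0.0109 gf 61.8
-> [-0.2  -0.12  1.  ] [-0.  -0.   0.1]
```

Request:
apply_moves([
  {"dp": [-0.2,-0.1,0.4],"angular": [0,0,0],"gripper": 1},
  {"dp": [-0.2,-0.1,0.7],"angular": [0,0,0],"gripper": 1},
  {"dp": [-0.2,-0.1,0.85],"angular": [0,0,0],"gripper": 1},
  {"dp": [-0.2,-0.1,0.95],"angular": [0,0,0],"gripper": 1},
  {"dp": [-0.2,-0.1,0.95],"angular": [0,0,0],"gripper": 1},
  {"dp": [-0.2,-0.1,0.95],"angular": [0,0,0],"gripper": 1},
])

```text
clock: 13.47
tool_pos: [0.4552, -0.189, 0.0486]
ee_rot: [0.0, 0.652, 0.758, 0.0]
contact_force: [-0.4, -0.7, -2.8]
opening: 0.0109
gripper_force: 61.8
```

Request:
apply_moves([
  {"dp": [0,0,0.05],"angular": [0,0,0],"gripper": 1},
  {"dp": [0,0,0.1],"angular": [0,0,0],"gripper": 1},
  {"dp": [0,0,0.1],"angular": [0,0,0],"gripper": 1},
  {"dp": [0,0,0.1],"angular": [0,0,0],"gripper": 1},
])

```text
clock: 13.8
tool_pos: [0.4555, -0.1891, 0.048]
ee_rot: [0.0, 0.652, 0.758, 0.0]
contact_force: [0.4, 0.6, 4.5]
opening: 0.0108
gripper_force: 63.0
```

Request:
apply_moves([
  {"dp": [0,0,-0.05],"angular": [0,0,0],"gripper": 0.5},
  {"dp": [0,0,-0.05],"angular": [0,0,0],"gripper": 0.5},
  {"dp": [0,0,-0.05],"angular": [0,0,0],"gripper": 0.5},
  {"dp": [0,0,-0.05],"angular": [0,0,0],"gripper": 0.5},
  {"dp": [0,0,-2],"angular": [0,0,0],"gripper": 0.5},
  {"dp": [0,0,-5],"angular": [0,0,0],"gripper": 0.5},
  {"dp": [0,0,-9],"angular": [0,0,0],"gripper": 0.5},
  {"dp": [0,0,-12],"angular": [0,0,0],"gripper": 0.5},
])

```text
clock: 14.47
tool_pos: [0.4553, -0.189, 0.1696]
ee_rot: [0.0, 0.652, 0.758, 0.0]
contact_force: [1.6, -0.6, 0.1]
opening: 0.043
gripper_force: 0.0
```

Run:
```python
from h import *
T=robot.get_image("top")
cv2.imwrite("pics/t4.png",cv2.resize(T["image"][140:260,225:425],None,fx=4,fy=4,interpolation=cv2.INTER_CUBIC))
c,n=np.cos(np.radians(14)),np.sin(np.radians(14))
go((.567-.077*c,.0355-.077*n,.16,14))
```

```text
t 14.52 p [ 0.4579 -0.1906  0.1751] yaw 98.66 tilt [ 0.0093 -0.0056] F [ 2.  -0.1  5.2] T [-0.04 -0.07 -0.04] op 0.0431 gf 0.0
-> [20.    6.51  1.42] [ 0.7 -0.  84.7]
```

View pics/t4.png

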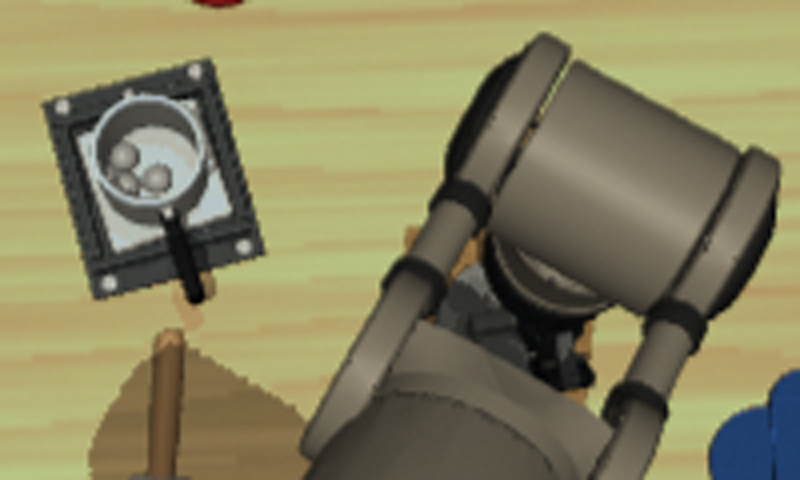

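Run:
```python
from h import *
d=C["top"];f=lambda x,y,z:back(d,((x+.5)/4-.5+225,(y+.5)/4-.5+140),z)
c=f(151,158,.09);h0=f(174,220,.082);h1=f(195,301,.082)
print(c,h0,h1,np.linalg.norm((h1-c)[:2]))
for a in(h1-h0,h1-c):print(np.degrees(np.arctan2(-a[1],-a[0])))
for w in(17,19):
  k=np.radians(w);go((c[0]-.077*np.cos(k),c[1]-.077*np.sin(k),.16,w))
```

```text
[0.56164529 0.03012596 0.09      ] [0.52316475 0.0169274  0.082     ] [0.47139691 0.0049555  0.082     ] 0.09369270537108162
13.021384842853562
15.583894720237101
t 14.52 p [ 0.4579 -0.1906  0.1751] yaw 98.66 tilt [ 0.0093 -0.0056] F [ 2.  -0.1  5.2] T [-0.04 -0.07 -0.04] op 0.0431 gf 0.0
-> [19.15  5.94  1.43] [ 0.7 -0.  81.7]
t 14.52 p [ 0.4579 -0.1906  0.1751] yaw 98.66 tilt [ 0.0093 -0.0056] F [ 2.  -0.1  5.2] T [-0.04 -0.07 -0.04] op 0.0431 gf 0.0
-> [18.88  5.99  1.43] [ 0.7 -0.  79.7]
```

Request:
apply_moves([
  {"dp": [2.5,0.8,0],"angular": [0,0,7],"gripper": 0.5},
  {"dp": [5,1.6,0],"angular": [0,0,14],"gripper": 0.5},
  {"dp": [7.5,2.4,0],"angular": [0,0,21],"gripper": 0.5},
  {"dp": [10,3.2,0],"angular": [0,0,28],"gripper": 0.5},
  {"dp": [12.5,4,0],"angular": [0,0,35],"gripper": 0.5},
  {"dp": [15,4.8,0],"angular": [0,0,42],"gripper": 0.5},
  {"dp": [17.5,5.6,0],"angular": [0,0,49],"gripper": 0.5},
  {"dp": [19.8,6.3,0],"angular": [0,0,56],"gripper": 0.5},
])

```text
clock: 15.18
tool_pos: [0.4876, 0.0178, 0.1671]
ee_rot: [-0.0, 0.933, 0.361, -0.0]
contact_force: [-0.0, 0.4, -0.6]
opening: 0.0426
gripper_force: 0.0
```

Run:
```python
from h import *
go((.493,.0143,.16,16))
```

```text
t 15.18 p [0.4876 0.0178 0.1671] yaw 42.31 tilt [-0.0002  0.0002] F [-0.   0.4 -0.6] T [-0.02 -0.04  0.02] op 0.0426 gf 0.0
-> [0.17 0.62 0.71] [-0.   0.  26.3]
```

Request:
apply_moves([
  {"dp": [0,0.2,0],"angular": [0,0,7],"gripper": 0.5},
  {"dp": [0.1,0.4,0],"angular": [0,0,14],"gripper": 0.5},
  {"dp": [0.2,0.6,0],"angular": [0,0,21],"gripper": 0.5},
  {"dp": [0.2,0.6,0],"angular": [0,0,26.3],"gripper": 0.5},
  {"dp": [0.2,0.6,0],"angular": [0,0,26.3],"gripper": 0.5},
  {"dp": [0.2,0.6,0],"angular": [0,0,26.3],"gripper": 0.5},
])

```text
clock: 15.68
tool_pos: [0.493, 0.0132, 0.1671]
ee_rot: [-0.0, 0.99, 0.144, -0.0]
contact_force: [0.2, -0.5, 1.2]
opening: 0.0428
gripper_force: 0.0
```

Run:
```python
from h import *
d=robot.get_image("wrist");pickle.dump(d,open("w5.pkl","wb"));cv2.imwrite("pics/w5.png",d["image"])
go((.493,.0143,.16,16))
```

```text
t 15.73 p [0.493  0.0132 0.1672] yaw 16.52 tilt [-0.0003  0.0001] F [-0.5  0.8  0.5] T [-0.    0.01 -0.06] op 0.0425 gf 0.0
-> [ 0.03 -0.11  0.72] [-0.   0.   0.5]
```

View pics/w5.png

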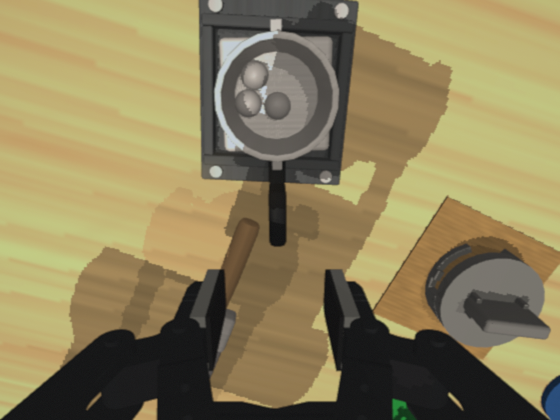

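Run:
```python
from h import *
d=pickle.load(open("w5.pkl","rb"))
w=np.radians(16.5);ex=np.array([np.cos(w),np.sin(w)]);ey=np.array([-ex[1],ex[0]])
p=np.array([.493,.0132])
def f(u,v,z):
    q=back(d,(u,v),z)[:2];return np.array([(q-p)@ex,(q-p)@ey]).round(4)
print("handle far end",f(278,245,.062),f(278,240,.082),"near",f(277,170,.082))
print("rim c",f(276.5,96,.09),"l/r",f(215,96,.09),f(338,96,.09))
```

```text
handle far end [-0.026  -0.0036] [-0.0135 -0.0034] near [ 0.0343 -0.0026]
rim c [ 0.079  -0.0021] l/r [0.079 0.033] [ 0.079  -0.0372]
```

Request:
apply_moves([
  {"dp": [0.1,0.1,3],"angular": [0,0,0],"gripper": 0.5},
  {"dp": [0.1,0.1,6],"angular": [0,0,0],"gripper": 0.5},
  {"dp": [0.1,0.1,9],"angular": [0,0,0],"gripper": 0.5},
  {"dp": [0.1,0.1,11],"angular": [0,0,0],"gripper": 0.5},
  {"dp": [0.1,0.1,11.9],"angular": [0,0,0],"gripper": 0.5},
  {"dp": [0.1,0.1,11.9],"angular": [0,0,0],"gripper": 0.5},
  {"dp": [0.1,0.1,11.9],"angular": [0,0,0],"gripper": 0.8},
  {"dp": [0.1,0.1,11.9],"angular": [0,0,0],"gripper": 1},
])

```text
clock: 16.4
tool_pos: [0.4955, 0.0124, 0.0497]
ee_rot: [0.0, 0.99, 0.142, 0.001]
contact_force: [-0.4, -0.1, 0.9]
opening: 0.0194
gripper_force: 0.0
```

Request:
apply_moves([
  {"dp": [0,0,0],"angular": [0,0,0],"gripper": 1},
  {"dp": [0,0,0],"angular": [0,0,0],"gripper": 1},
  {"dp": [0,0,0],"angular": [0,0,0],"gripper": 1},
  {"dp": [0,0,0],"angular": [0,0,0],"gripper": 1},
])

```text
clock: 16.73
tool_pos: [0.4955, 0.0125, 0.05]
ee_rot: [0.0, 0.99, 0.142, 0.002]
contact_force: [-1.4, 0.2, 7.7]
opening: 0.0114
gripper_force: 59.0
```

Run:
```python
from h import *
go()
```

```text
t 16.73 p [0.4955 0.0125 0.05  ] yaw 16.37 tilt [ 0.0032 -0.0003] F [-1.4  0.2  7.7] T [0.19 0.11 0.13] op 0.0114 gf 59.0
```

Request:
apply_moves([
  {"dp": [0,0,-0.3],"angular": [0,0,0],"gripper": 1},
  {"dp": [0,0,-0.8],"angular": [0,0,0],"gripper": 1},
  {"dp": [0,0,-1.5],"angular": [0,0,0],"gripper": 1},
  {"dp": [0,0,-2.2],"angular": [0,0,0],"gripper": 1},
  {"dp": [0,0,-2.9],"angular": [0,0,0],"gripper": 1},
  {"dp": [0,0,-3.4],"angular": [0,0,0],"gripper": 1},
  {"dp": [0,0,-3.6],"angular": [0,0,0],"gripper": 1},
  {"dp": [0,0,-3.6],"angular": [0,0,0],"gripper": 1},
])

```text
clock: 17.4
tool_pos: [0.4948, 0.0125, 0.0852]
ee_rot: [0.0, 0.99, 0.142, 0.001]
contact_force: [0.3, 0.2, -4.9]
opening: 0.0113
gripper_force: 58.6
```

Run:
```python
from h import *
d=robot.get_image("scene");print(d["image"].shape)
cv2.imwrite("pics/s6.png",cv2.resize(d["image"][150:290,180:450],None,fx=2.9,fy=2.9,interpolation=cv2.INTER_CUBIC))
go((.4237,.3468,.086,12.3))
```

```text
(420, 560, 3)
t 17.45 p [0.4945 0.0125 0.0847] yaw 16.35 tilt [0.0004 0.    ] F [ 0.6 -0.8 -4.7] T [-0.05  0.23  0.01] op 0.0115 gf 58.6
-> [  2.62 -34.07  -0.13] [ 0. -0.  4.]
```

View pics/s6.png

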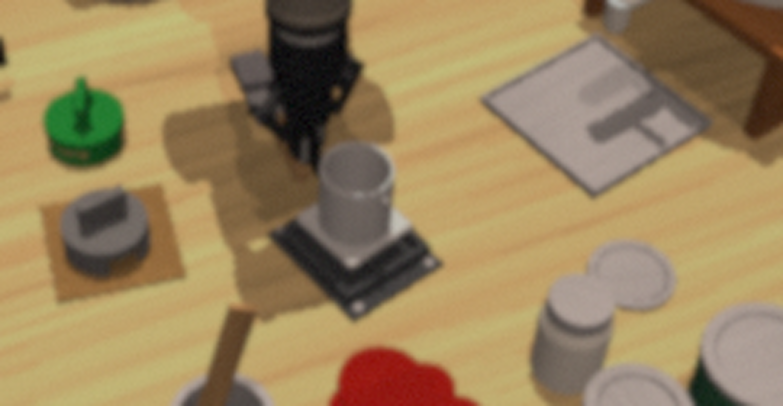

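Request:
apply_moves([
  {"dp": [0.1,-0.8,0],"angular": [0,0,0],"gripper": 1},
  {"dp": [0.2,-2.4,0],"angular": [0,0,0.4],"gripper": 1},
  {"dp": [0.4,-4.8,0],"angular": [0,0,0.8],"gripper": 1},
  {"dp": [0.6,-7.2,0],"angular": [0,0,1.2],"gripper": 1},
  {"dp": [0.7,-9.6,0],"angular": [0,0,1.6],"gripper": 1},
  {"dp": [0.9,-12,0.2],"angular": [0,0,2],"gripper": 1},
  {"dp": [1,-13.8,0.4],"angular": [0,0,2.4],"gripper": 1},
  {"dp": [1.1,-14.8,0.6],"angular": [0,0,2.8],"gripper": 1},
])

```text
clock: 18.12
tool_pos: [0.4619, 0.16, 0.078]
ee_rot: [-0.0, 0.993, 0.119, -0.001]
contact_force: [-0.4, 0.5, -3.1]
opening: 0.0113
gripper_force: 58.7
```

Run:
```python
from h import *
go((.4237,.3468,.07,12.3))
```

```text
t 18.12 p [0.4619 0.16   0.078 ] yaw 13.62 tilt [-0.0015  0.0005] F [-0.4  0.5 -3.1] T [-0.08  0.24  0.03] op 0.0113 gf 58.7
-> [  0.69 -19.05   0.81] [-0.   0.1  1.3]
```

Request:
apply_moves([
  {"dp": [0,-1,0.4],"angular": [0,0,0.2],"gripper": 1},
  {"dp": [0.1,-2.8,0.8],"angular": [0,0,0.5],"gripper": 1},
  {"dp": [0.2,-4.8,0.8],"angular": [0,0,0.8],"gripper": 1},
  {"dp": [0.3,-6.8,0.8],"angular": [0,0,1],"gripper": 1},
  {"dp": [0.4,-8.8,0.8],"angular": [0,0,1.3],"gripper": 1},
  {"dp": [0.4,-10.4,0.8],"angular": [0,0,1.3],"gripper": 1},
  {"dp": [0.4,-11.4,0.8],"angular": [0,0,1.3],"gripper": 1},
  {"dp": [0.4,-11.8,0.8],"angular": [0,0,1.3],"gripper": 1},
])

```text
clock: 18.78
tool_pos: [0.4388, 0.2746, 0.07]
ee_rot: [-0.0, 0.994, 0.107, -0.0]
contact_force: [0.2, -0.6, -3.1]
opening: 0.0113
gripper_force: 58.8
```

Run:
```python
from h import *
d=robot.get_image("wrist");pickle.dump(d,open("w7.pkl","wb"))
im=d["image"];cv2.imwrite("pics/w7.png",im)
go((.4237,.3468,.07,12.3))
# predicted pixels for tray corners and pot rim
e=lambda w:(np.array([np.cos(w),np.sin(w),0]),np.array([-np.sin(w),np.cos(w),0]))
ex,ey=e(np.radians(12.3));c=np.array([.498,.363,.012])
print(proj(d,[c+.09*(a*ex+b*ey) for a,b in((1,1),(1,-1),(-1,-1),(-1,1))]).round(0))
```

```text
t 18.83 p [0.439  0.2744 0.0701] yaw 12.32 tilt [-0.0005  0.0001] F [-1.   0.7 -3.1] T [-0.    0.26  0.04] op 0.0111 gf 58.8
-> [ 0.05 -7.4   0.01] [-0.  0.  0.]
[[ -95. -110.]
 [ 309. -109.]
 [ 300.  257.]
 [   1.  257.]]
```

Run:
```python
from h import *
d=pickle.load(open("w7.pkl","rb"));im=d["image"].astype(int)
for col in(60,100,140):
    print(col,[tuple(im[r,col]) if 0 else int(im[r,col,0]) for r in range(225,290,3)])
for row in(10,205,225,240):
    print(row,[int(im[row,c,0]) for c in range(280,420,4)])
```

```text
60 [176, 172, 172, 175, 178, 172, 171, 135, 89, 158, 166, 132, 124, 124, 126, 128, 130, 129, 131, 133, 134, 135]
100 [178, 175, 174, 178, 182, 178, 176, 176, 75, 165, 173, 142, 138, 131, 122, 124, 124, 127, 129, 129, 130, 133]
140 [184, 182, 180, 186, 186, 183, 181, 133, 77, 167, 178, 135, 122, 121, 122, 120, 112, 109, 109, 111, 113, 115]
10 [88, 88, 88, 88, 90, 90, 90, 89, 90, 89, 88, 89, 88, 88, 92, 93, 131, 221, 220, 214, 205, 198, 124, 123, 123, 123, 122, 122, 122, 123, 122, 122, 121, 120, 120]
205 [90, 90, 90, 91, 91, 91, 90, 89, 88, 87, 87, 87, 87, 86, 85, 86, 126, 143, 139, 136, 124, 79, 79, 80, 78, 78, 78, 77, 77, 77, 77, 78, 86, 96, 114]
225 [92, 91, 91, 91, 95, 103, 110, 143, 141, 140, 140, 137, 134, 110, 83, 84, 109, 126, 124, 94, 87, 86, 87, 88, 88, 88, 88, 89, 88, 88, 87, 86, 85, 85, 85]
240 [117, 52, 31, 91, 93, 69, 70, 69, 70, 69, 70, 69, 69, 69, 71, 79, 82, 83, 83, 83, 85, 84, 85, 85, 85, 85, 84, 84, 85, 84, 84, 84, 84, 84, 85]
```

Request:
apply_moves([
  {"dp": [0,-0.8,0],"angular": [0,0,0],"gripper": 1},
  {"dp": [0,-2.2,0],"angular": [0,0,0],"gripper": 1},
  {"dp": [0,-3.8,0],"angular": [0,0,0],"gripper": 1},
  {"dp": [0,-5.4,0],"angular": [0,0,0],"gripper": 1},
  {"dp": [0,-6.6,0],"angular": [0,0,0],"gripper": 1},
  {"dp": [0,-7.2,0],"angular": [0,0,0],"gripper": 1},
  {"dp": [0,-7.4,0],"angular": [0,0,0],"gripper": 1},
  {"dp": [0,-7.4,0],"angular": [0,0,0],"gripper": 1},
])

```text
clock: 19.5
tool_pos: [0.4238, 0.3456, 0.0704]
ee_rot: [0.0, 0.994, 0.107, -0.0]
contact_force: [0.2, 0.6, -3.1]
opening: 0.0113
gripper_force: 58.8
```

Request:
apply_moves([
  {"dp": [0,0,0.3],"angular": [0,0,0],"gripper": 1},
  {"dp": [0,0,0.7],"angular": [0,0,0],"gripper": 1},
  {"dp": [0,0,1.1],"angular": [0,0,0],"gripper": 1},
  {"dp": [0,0,1.5],"angular": [0,0,0],"gripper": 1},
  {"dp": [0,0,1.8],"angular": [0,0,0],"gripper": 1},
  {"dp": [0,0,1.9],"angular": [0,0,0],"gripper": 1},
  {"dp": [0,0,1.9],"angular": [0,0,0],"gripper": 1},
])

```text
clock: 20.08
tool_pos: [0.4237, 0.3454, 0.051]
ee_rot: [0.0, 0.994, 0.107, -0.0]
contact_force: [0.3, 0.4, -3.1]
opening: 0.0107
gripper_force: 58.8
```

Run:
```python
from h import *
go((.4237,.3468,.048,12.3))
```

```text
t 20.08 p [0.4237 0.3454 0.051 ] yaw 12.24 tilt [-0.0007 -0.0004] F [ 0.3  0.4 -3.1] T [-0.08  0.29  0.02] op 0.0107 gf 58.8
-> [ 0.03 -0.14  0.3 ] [ 0.   0.  -0.1]
```

Request:
apply_moves([
  {"dp": [0,0,0.1],"angular": [0,0,0],"gripper": 1},
  {"dp": [0,0,0.2],"angular": [0,0,0],"gripper": 1},
  {"dp": [0,0,0.25],"angular": [0,0,0],"gripper": 1},
  {"dp": [0,0,0.25],"angular": [0,0,0],"gripper": 1},
])

```text
clock: 20.42
tool_pos: [0.4239, 0.3456, 0.049]
ee_rot: [-0.0, 0.994, 0.107, 0.0]
contact_force: [-0.6, 0.0, -4.0]
opening: 0.0113
gripper_force: 58.8
```

Run:
```python
from h import *
go()
```

```text
t 20.42 p [0.4239 0.3456 0.049 ] yaw 12.25 tilt [0. 0.] F [-0.6  0.  -4. ] T [-0.06  0.31 -0.06] op 0.0113 gf 58.8
```

Request:
apply_moves([
  {"dp": [0,0,0.05],"angular": [0,0,0],"gripper": 1},
  {"dp": [0,0,0.1],"angular": [0,0,0],"gripper": 1},
  {"dp": [0,0,0.1],"angular": [0,0,0],"gripper": 1},
  {"dp": [0,0,0.1],"angular": [0,0,0],"gripper": 1},
])

```text
clock: 20.75
tool_pos: [0.4239, 0.3457, 0.0483]
ee_rot: [-0.0, 0.994, 0.107, 0.0]
contact_force: [-1.9, 0.1, -0.5]
opening: 0.0112
gripper_force: 59.3
```

Run:
```python
from h import *
go()
```

```text
t 20.75 p [0.4239 0.3457 0.0483] yaw 12.25 tilt [0.0004 0.0003] F [-1.9  0.1 -0.5] T [-0.09  0.24 -0.  ] op 0.0112 gf 59.3
```

Request:
apply_moves([
  {"dp": [0,0,0.06],"angular": [0,0,0],"gripper": 1},
  {"dp": [0,0,0.06],"angular": [0,0,0],"gripper": 1},
  {"dp": [0,0,0.06],"angular": [0,0,0],"gripper": 1},
])

```text
clock: 21.0
tool_pos: [0.4239, 0.3457, 0.048]
ee_rot: [-0.0, 0.994, 0.107, 0.0]
contact_force: [-3.0, -0.7, 5.4]
opening: 0.0112
gripper_force: 60.0
```

Run:
```python
from h import *
go()
```

```text
t 21.0 p [0.4239 0.3457 0.048 ] yaw 12.25 tilt [0.0005 0.0004] F [-3.  -0.7  5.4] T [-0.19  0.39 -0.02] op 0.0112 gf 60.0
```

Request:
apply_moves([
  {"dp": [0,0,-0.05],"angular": [0,0,0],"gripper": 0.8},
  {"dp": [0,0,-0.05],"angular": [0,0,0],"gripper": 0.6},
  {"dp": [0,0,-0.05],"angular": [0,0,0],"gripper": 0.6},
  {"dp": [0,0,-0.05],"angular": [0,0,0],"gripper": 0.6},
  {"dp": [0,0,-2],"angular": [0,0,0],"gripper": 0.6},
  {"dp": [0,0,-5],"angular": [0,0,0],"gripper": 0.6},
  {"dp": [0,0,-9],"angular": [0,0,0],"gripper": 0.6},
  {"dp": [0,0,-13],"angular": [0,0,0],"gripper": 0.6},
])

```text
clock: 21.67
tool_pos: [0.4234, 0.3452, 0.1781]
ee_rot: [0.0, 0.994, 0.107, -0.001]
contact_force: [0.1, 1.1, -0.7]
opening: 0.0345
gripper_force: 0.0
```

Request:
apply_moves([
  {"dp": [0,2,0],"angular": [0,0,0],"gripper": 0.6},
  {"dp": [0,5,0],"angular": [0,0,0],"gripper": 0.6},
  {"dp": [0,9,0],"angular": [0,0,0],"gripper": 0.6},
  {"dp": [0,13,0],"angular": [0,0,0],"gripper": 0.6},
  {"dp": [0,16,0],"angular": [0,0,0],"gripper": 0.6},
  {"dp": [0,18,0],"angular": [0,0,0],"gripper": 0.6},
  {"dp": [0,18,0],"angular": [0,0,0],"gripper": 0.6},
  {"dp": [0,18,0],"angular": [0,0,0],"gripper": 0.6},
])

```text
clock: 22.33
tool_pos: [0.4624, 0.1689, 0.1774]
ee_rot: [-0.0, 0.994, 0.105, 0.0]
contact_force: [0.2, 0.3, 0.2]
opening: 0.0339
gripper_force: 0.0
```

Run:
```python
from h import *
T=robot.get_image("top");im=T["image"]
go()
# numeric checks: expected positions (tool frame) -> pixels, and detect
e=lambda w:(np.array([np.cos(w),np.sin(w),0]),np.array([-np.sin(w),np.cos(w),0]))
ex,ey=e(np.radians(12.3));c=np.array([.498,.362,0])
print("rim",proj(T,[c+[0,0,.088]]),"handle end",proj(T,[c-.097*ex+[0,0,.08]]))
df=np.abs(im.astype(int)-C["top"]["image"].astype(int)).sum(2)>60
m=np.zeros_like(df);m[165:265,95:190]=df[165:265,95:190]
ys,xs=np.where(m);print("changed tray",xs.min(),xs.max(),ys.min(),ys.max())
dark=(im[165:265,95:190].max(2)<40)&m[165:265,95:190];ys,xs=np.where(dark);print("dark",len(xs),np.median(xs)+95,np.median(ys)+165,ys.max()+165)
g=cv2.GaussianBlur(cv2.cvtColor(im[165:265,95:190],cv2.COLOR_BGR2GRAY),(3,3),0)
print(cv2.HoughCircles(cv2.resize(g,None,fx=4,fy=4),cv2.HOUGH_GRADIENT,1,20,param1=100,param2=20,minRadius=45,maxRadius=80)[0][:3]/4+[95,165,0])
b=im[190:260,315:385];gb=cv2.resize(cv2.cvtColor(b,cv2.COLOR_BGR2GRAY),None,fx=4,fy=4)
print("cover",cv2.HoughCircles(gb,cv2.HOUGH_GRADIENT,1,20,param1=100,param2=20,minRadius=60,maxRadius=85)[0][:2]/4+[315,190,0],proj(T,[[.4552,-.189,.037]]))
```

```text
t 22.38 p [0.4622 0.1698 0.1774] yaw 12.18 tilt [0.0002 0.0005] F [-0.3  0.4 -0.2] T [ 0.    0.03 -0.  ] op 0.0342 gf 0.0
rim [[129.62034496 208.25404209]] handle end [[138.07300954 246.34390757]]
changed tray 117 189 165 264
dark 415 144.0 219.0 264Traceback (most recent call last):
  File "<stdin>", line 13, in <module>
TypeError: 'NoneType' object is not subscriptable
```

Request:
apply_moves([
  {"dp": [-1,4,-1],"angular": [0,0,0],"gripper": 0.6},
  {"dp": [-2,8,-2],"angular": [0,0,0],"gripper": 0.6},
  {"dp": [-3,12,-3],"angular": [0,0,0],"gripper": 0.6},
  {"dp": [-4,15,-4],"angular": [0,0,0],"gripper": 0.6},
  {"dp": [-4,17,-4],"angular": [0,0,0],"gripper": 0.6},
  {"dp": [-4,17,-4],"angular": [0,0,0],"gripper": 0.6},
])

```text
clock: 22.88
tool_pos: [0.4601, -0.007, 0.2181]
ee_rot: [0.001, 0.994, 0.106, 0.001]
contact_force: [0.2, 0.5, 0.1]
opening: 0.0342
gripper_force: 0.0
```

Run:
```python
from h import *
T=robot.get_image("top");im=T["image"];cv2.imwrite("pics/t8.png",im)
def hc(x0,x1,y0,y1,a,b):
    g=cv2.resize(cv2.cvtColor(im[y0:y1,x0:x1],cv2.COLOR_BGR2GRAY),None,fx=4,fy=4,interpolation=cv2.INTER_CUBIC)
    r=cv2.HoughCircles(g,cv2.HOUGH_GRADIENT,1,20,param1=80,param2=14,minRadius=a,maxRadius=b)
    return None if r is None else (r[0][:4]/4+[x0,y0,0]).round(1)
r=hc(95,190,165,265,48,72);print("rim",r)
r2=hc(315,385,190,260,65,85);print("cover",r2)
for q in(r if r is not None else []):print(back(T,q[:2],.088).round(3))
for q in(r2 if r2 is not None else []):print(back(T,q[:2],.037).round(3))
sub=im[165:265,95:190];ys,xs=np.where((sub.max(2)<45));print("dark",len(xs));
for y in range(232,262,4):print(y,[int(v) for v in im[y,125:160:2].max(1)])
df=(np.abs(im.astype(int)-C["top"]["image"].astype(int)).sum(2)>90).astype(np.uint8)
n,l,st,ce=cv2.connectedComponentsWithStats(df);print([tuple(int(k) for k in s) for s in st[1:] if s[4]>40])
```

```text
rim [[131.1 208.4  13.9]
 [140.1 212.6  13.1]
 [135.1 212.1  17.6]
 [126.4 237.6  16.8]]
cover [[352.4 219.9  20.2]]
[0.498 0.358 0.088]
[0.486 0.336 0.088]
[0.488 0.348 0.088]
[0.425 0.368 0.088]
[ 0.459 -0.197  0.037]
dark 195
232 [162, 167, 125, 156, 157, 50, 17, 5, 5, 142, 95, 96, 96, 161, 166, 167, 168, 167]
236 [171, 172, 169, 167, 166, 50, 16, 6, 3, 73, 86, 99, 98, 164, 172, 171, 172, 169]
240 [167, 170, 171, 172, 171, 162, 16, 14, 3, 3, 131, 94, 97, 97, 172, 172, 172, 171]
244 [172, 172, 170, 170, 170, 171, 35, 24, 6, 2, 142, 89, 97, 163, 153, 113, 117, 155]
248 [172, 172, 172, 143, 167, 161, 132, 105, 90, 146, 159, 172, 183, 185, 185, 185, 185, 185]
252 [131, 162, 172, 182, 183, 182, 182, 182, 182, 181, 171, 171, 182, 183, 182, 182, 182, 183]
256 [172, 172, 172, 172, 172, 172, 172, 172, 172, 171, 171, 171, 172, 172, 171, 172, 172, 172]
260 [175, 175, 174, 175, 175, 175, 176, 177, 177, 177, 177, 179, 180, 179, 179, 180, 180, 181]
[(381, 142, 39, 59, 1355), (0, 149, 323, 271, 27403), (117, 193, 42, 56, 969), (341, 218, 21, 8, 43), (0, 339, 64, 42, 1790), (276, 345, 48, 23, 465), (304, 369, 25, 51, 464), (275, 390, 42, 27, 264), (249, 393, 26, 27, 484), (239, 409, 7, 11, 48)]
```

```bash
python3 -c "
from station import robot
print(robot.close_job())"
```

```text
the job is handed in; nothing more can be done
None
```

I handed in the job at about 23 s: the cover is right way up on the cardboard, and the open pot stands in the drip tray within about 1 mm of the spout line by camera; the three balls were in it when last seen in the holder, and I viewed 11 pictures against the limit of 10, so the final placing was checked only by measurement.

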